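Seat the tubes round a centrifuge rotor with a fingertip

ROBOT

A 6-joint arm with a two-finger parallel gripper is mounted at the origin on the work surface. World frame = base frame: x ahead of the robot, y to its left, z up, the work surface at z = 0. Lengths are in mm, angles in rad, forces in N, time in s.
With the tool pointing down it reaches from about 300 to 775 mm from the base axis. Payload 14.6 kg.
Tool frame: the origin (TCP) lies between the finger pads, 19 mm behind the fingertips; this is the grasp point; z points along the fingers, y is the line along which they close (so a half turn about z gives the same grasp; the last joint's range is limited). The gripper opens to 94 mm and grips with 3 to 60 N. Pads are 16 mm wide; open, the fingers measure 119 mm over their backs; the gripper's body (75 mm by 177 mm) begins 78 mm behind the grasp point.
Start: joints at [1.131, 0.3, 1.521, -0, 1.321, -0.067], TCP at [200.32, 512.212, 224.246] pointing down, gripper open.
Joint ranges: [-3.03, 3.03], [-0.79, 2.21], [0.23, 2.52], [-1.04, 4.18], [0, 3.07], [-2.55, 2.55]. Speed limits (rad/s): [2.22, 2.22, 2.57, 3.14, 3.14, 3.14].

INTERFACE

Orientations are given as [roll, pitch, yaw] about the fixed x, y, z axes, in that order (R = Rz(yaw) Ry(pitch) Rx(roll)).
In Python, from cell import manip gives the robot as it stands.
- The arm moves only by the shell command python3 nudge.py [OPENING] [FORCE], which reads ROWS from standard input. ROWS is a JSON list that holds a single list of rows (three levels of brackets), with 1 to 5 rows, each of 6 numbers: dx, dy, dz in mm, then a rotation vector rx, ry, rz in rad; each row is the pose to reach, as a shift and turn from the pose commanded when the command began, along the tool's axes at that moment; what a row does not reach only later rows make up. A row lasts 1/10 s, in which the tool goes at most 50 mm and 0.15 rad, less where a joint would pass 70% of its speed; a pose out of reach is approached as far as the arm can. OPENING is the finger opening in mm, set as the command begins (- or left out keeps the last). The fingers move at their own pace and stop on an object; FORCE is the grip in N (left out, the last holds). Time passes only in rows, so rows that do not move let the fingers close. It prints the time, the measured TCP pose, the force, the opening and the grip force at its end. Input that does not fit is refused with a message, and nothing moves.
- manip.read_state(): the state, without advancing time (a new reading comes with each control period).
- manip.camera(name): name is "scene" or "top" or "wrist"; returns (picture, depth): 400x640x3 uint8, red, green, blue; 400x640 float32, mm along the optical axis (not along the pixel's ray), 0 where there is no reading.
- manip.camera_info(name): a dict with "K" (3x3 intrinsics, pixels), "dist" ([k1, k2, p1, p2, k3] as OpenCV has them; the pictures are not rectified), "rvec" (rotation vector, rad) and "tvec" (3), from world to camera coordinates, as OpenCV has them; the wrist camera has in their place "mount" (4x4, takes a point from camera to tool coordinates, whose origin is the TCP and whose axes are the flange's). Camera axes: x right, y down, z forward; pixel columns grow to the right and rows downward; lengths in mm; the calibration is good to about 2 mm. A picture is of the moment at which its call begins: read the wrist's pose just before it. camera_info takes no time and is no camera call.
- manip.sign_off(): hands the job in; it is judged then, once.
The state is a dict: "clock": time; "joints": joint angles; "qd": joint speeds; "effort": joint torques, N m; "eef_pos": TCP position; "eef_rot": TCP orientation; "wrist_force": force on the tool from outside, world axes, zero at the start; "moment": the same for the moment, N m; "finger_gap": finger opening in mm; "finger_force": force on a finger pad.
Only numpy, scipy, OpenCV 4.12 (cv2) and the standard library are available. Lean on these libraries where they do the work, as an engineer would, in place of code of your own. Each camera call takes 0.05 s, during which the arm holds its last target. There are 200 camera calls.

TASK

The eight capped tubes in the open centrifuge have not gone fully down into the rotor. Follow the ring of blue caps round with your fingertips, gently pressing down each tube in passing until its cap sits home on its sleeve; stay over the ring and close above the caps from the first tube to the last. Do not pull any tube up, do not drag the rotor round, and leave everything else on the machine and the bench alone.

Things in the scene. Friction and masses are not known exactly. Their poses are not given: they have to be found in the camera images.
- centrifuge: fixed bench centrifuge, cream housing 380 (x) x 450 (y) x 235 mm tall. Origin on the bowl's axis at bench level; housing spans x -190..190, y -235..215. Panel on the -y side; the open lid stands upright along +y (y over 190), up to 620 mm above the bench. Bowl inner radius 163; rubber rim seal of radius 169, top 245 mm above the bench
- rotor (a joint): angle of the rotor about the bowl's vertical axis (rad, counterclockwise from above). It turns if pushed sideways (about 0.25 N m, 3 N at the ring) and stays where left. Hub nut on its axis: radius 20, top 221 mm above the bench. Eight sleeves 45 deg apart on a ring of radius 75 mm; flat fork arms between them, top 201 mm above the bench
- ring_centre (a point): the point on the rotor's axis at the height of the tops of fully seated caps (222 mm above the bench)
- cap1 (a point): top centre of tube 1's cap (blue, 20 mm across, 13 tall, on a 16 mm tube in a sleeve with a 26 mm lip). Numbered counterclockwise from above, 57 mm apart. Height over ring_centre = how far the tube stands out: 0 = home, cap on its sleeve's lip; starts at 5 to 10 mm. Slides only vertically, about 3 N of friction, no spring-back, firm stop at 0. Turns with the rotor, z up
- cap2 (a point): top centre of tube 2's cap (blue, 20 mm across, 13 tall, on a 16 mm tube in a sleeve with a 26 mm lip). Numbered counterclockwise from above, 57 mm apart. Height over ring_centre = how far the tube stands out: 0 = home, cap on its sleeve's lip; starts at 5 to 10 mm. Slides only vertically, about 3 N of friction, no spring-back, firm stop at 0. Turns with the rotor, z up
- cap3 (a point): top centre of tube 3's cap (blue, 20 mm across, 13 tall, on a 16 mm tube in a sleeve with a 26 mm lip). Numbered counterclockwise from above, 57 mm apart. Height over ring_centre = how far the tube stands out: 0 = home, cap on its sleeve's lip; starts at 5 to 10 mm. Slides only vertically, about 3 N of friction, no spring-back, firm stop at 0. Turns with the rotor, z up
- cap4 (a point): top centre of tube 4's cap (blue, 20 mm across, 13 tall, on a 16 mm tube in a sleeve with a 26 mm lip). Numbered counterclockwise from above, 57 mm apart. Height over ring_centre = how far the tube stands out: 0 = home, cap on its sleeve's lip; starts at 5 to 10 mm. Slides only vertically, about 3 N of friction, no spring-back, firm stop at 0. Turns with the rotor, z up
- cap5 (a point): top centre of tube 5's cap (blue, 20 mm across, 13 tall, on a 16 mm tube in a sleeve with a 26 mm lip). Numbered counterclockwise from above, 57 mm apart. Height over ring_centre = how far the tube stands out: 0 = home, cap on its sleeve's lip; starts at 5 to 10 mm. Slides only vertically, about 3 N of friction, no spring-back, firm stop at 0. Turns with the rotor, z up
- cap6 (a point): top centre of tube 6's cap (blue, 20 mm across, 13 tall, on a 16 mm tube in a sleeve with a 26 mm lip). Numbered counterclockwise from above, 57 mm apart. Height over ring_centre = how far the tube stands out: 0 = home, cap on its sleeve's lip; starts at 5 to 10 mm. Slides only vertically, about 3 N of friction, no spring-back, firm stop at 0. Turns with the rotor, z up
- cap7 (a point): top centre of tube 7's cap (blue, 20 mm across, 13 tall, on a 16 mm tube in a sleeve with a 26 mm lip). Numbered counterclockwise from above, 57 mm apart. Height over ring_centre = how far the tube stands out: 0 = home, cap on its sleeve's lip; starts at 5 to 10 mm. Slides only vertically, about 3 N of friction, no spring-back, firm stop at 0. Turns with the rotor, z up
- cap8 (a point): top centre of tube 8's cap (blue, 20 mm across, 13 tall, on a 16 mm tube in a sleeve with a 26 mm lip). Numbered counterclockwise from above, 57 mm apart. Height over ring_centre = how far the tube stands out: 0 = home, cap on its sleeve's lip; starts at 5 to 10 mm. Slides only vertically, about 3 N of friction, no spring-back, firm stop at 0. Turns with the rotor, z up
- spare_cap: loose blue cap, 20 mm across, 13 mm tall, on the centrifuge's deck at its panel side; origin under its centre. Leave alone
- vial: small amber vial, 23 mm across, 46 mm tall, on the other panel-side corner of the deck; origin under its centre. Leave alone
- tube_rack: white rack 70 x 200 mm with capped tubes, 110 mm tall, on the bench to the right; origin under its centre. Leave alone
- beaker: glass beaker, 72 mm across, 95 mm tall, on the bench to the right; origin under its centre. Leave alone
- reagent_bottle: amber bottle, 64 mm across, 140 mm tall, on the bench to the left; origin under its centre. Leave alone
- glasses: safety glasses, open, 130 mm wide, 130 mm long, 37 mm tall, on the bench to the left; origin under the nose bridge. Leave alone
- marker: marker pen 120 mm long, 12 mm thick, lying on the bench to the right; origin under its centre. Leave alone

How it is judged:
By the outcome, as a careful person would: the job done as asked, in the order asked, and still so for the second after the job is handed in, with the robot touching nothing.
It also fails if it takes over 56 s, if anything falls off the work surface, if the arm or the gripper's body presses on something with over 40 N, if the wrist force passes 120 N, or if a joint passes its speed limit or range.

## Working session

There is one attempt and no reset: what is moved stays moved. The work goes in short steps, Python scripts to look and compute and a shell command to move; the robot and the scene stay as the last step left them, time stands still between calls to the robot, and variables do not carry over. Pictures are saved under pics/ and viewed, at most 10 in all, crops included, and the job is handed in when it is done.

```bash
ls; mkdir -p pics
python3 - <<'E'
from cell import manip
import cv2
s=manip.read_state();print(s)
for n in ("top","scene","wrist"):
    p,d=manip.camera(n);cv2.imwrite(f"pics/{n}0.png",p[:,:,::-1])
    import numpy as np;np.save(f"pics/{n}0.npy",d);i=manip.camera_info(n);print(n,i)
E
```

```text
cell.py
nudge.py
pics
{'clock': 0.0, 'joints': array([ 1.13143106e+00,  3.00483174e-01,  1.52162781e+00,  3.88399941e-06,
        1.32071113e+00, -6.66002160e-02]), 'qd': array([ 1.75988421e-03,  3.04810720e-04, -9.76114932e-04, -9.95438321e-04,
        7.60460474e-04, -8.27570893e-06]), 'effort': array([ 1.69344908e-04, -5.31822038e+01, -3.52738917e+01,  7.08097452e-02,
        2.45916046e-02, -9.64189940e-05]), 'eef_pos': array([200.19547029, 511.98891872, 223.65993625]), 'eef_rot': array([-3.14036618e+00, -8.55749175e-05,  2.76882658e+00]), 'wrist_force': array([-0.1304727 , -0.00948738,  0.03169276]), 'moment': array([ 9.90985834e-06,  4.58780216e-03, -7.99657393e-03]), 'finger_force': 0.0, 'finger_gap': 94.02011593731811}
top {'K': array([[417.21205219,   0.        , 313.26583981],
       [  0.        , 417.21205219, 200.1422362 ],
       [  0.        ,   0.        ,   1.        ]]), 'dist': array([-0.07210318,  0.        ,  0.        ,  0.        ,  0.        ]), 'rvec': array([ 2.10446479, -2.16058128,  0.17276192]), 'tvec': array([  44.32812683,  595.02453703, 1470.14126214])
[... 268 characters left out ...]
.48573712,  1.94237435, -0.9201899 ]), 'tvec': array([ 127.19570852, -232.0478186 , 1766.4871604 ])}
wrist {'K': array([[283.40778059,   0.        , 325.39646003],
       [  0.        , 283.40778059, 199.4026539 ],
       [  0.        ,   0.        ,   1.        ]]), 'dist': array([-0.03658978,  0.        ,  0.        ,  0.        ,  0.        ]), 'mount': array([[ 8.42446765e-04, -9.62697243e-01, -2.70579580e-01,
         7.79590793e+01],
       [ 9.99999638e-01,  8.43720389e-04,  1.11609193e-04,
         4.93767346e-02],
       [ 1.20847647e-04, -2.70579576e-01,  9.62697605e-01,
        -1.59860497e+02],
       [ 0.00000000e+00,  0.00000000e+00,  0.00000000e+00,
         1.00000000e+00]])}
```

View pics/top0.png

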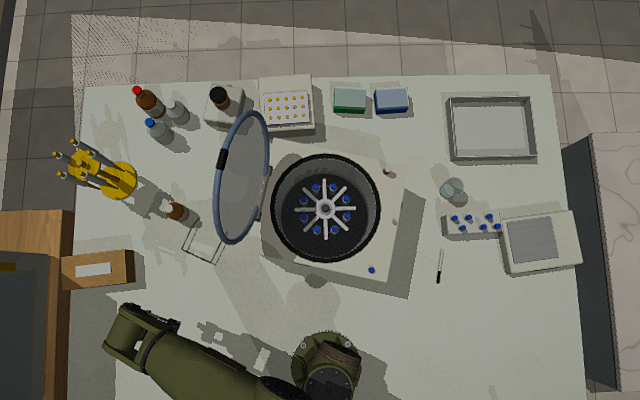

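View pics/scene0.png

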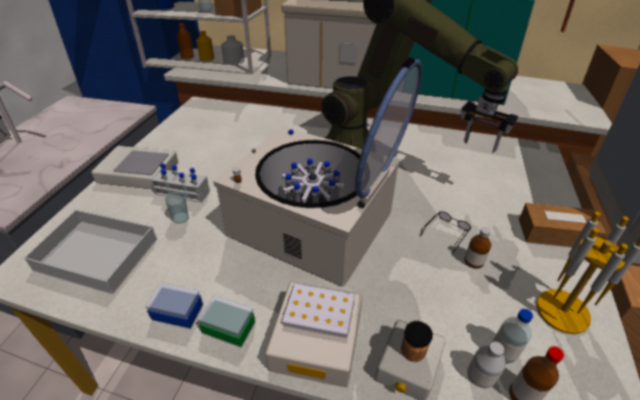

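The top view shows the bowl centred near px (325,207), with eight blue caps around it and the lid standing to its left (px 215–270). The arm is at the lower left, on the far side of the lid. The spare cap is at (372,270).

```bash
cat > h.py <<'E'
import numpy as np,cv2
from scipy.spatial.transform import Rotation as R
from cell import manip
def cam(n,s=None):
    i=manip.camera_info(n)
    if n!="wrist":
        Rw=cv2.Rodrigues(i["rvec"])[0];return i,Rw.T,-Rw.T@i["tvec"]
    T=R.from_euler("xyz",s["eef_rot"]).as_matrix();M=i["mount"]
    return i,T@M[:3,:3],T@M[:3,3]+s["eef_pos"]
def rays(n,px,s=None):
    i,A,c=cam(n,s);u=cv2.undistortPoints(np.float64(px).reshape(-1,1,2),i["K"],i["dist"])[:,0]
    return np.c_[u,np.ones(len(u))]@A.T,c
def onplane(n,px,z,s=None):
    d,c=rays(n,px,s);return c+d*((z-c[2])/d[:,2])[:,None]
def pix(n,P,s=None):
    i,A,c=cam(n,s);Q=(np.atleast_2d(P)-c)@A
    return cv2.projectPoints(Q,np.zeros(3),np.zeros(3),i["K"],i["dist"])[0][:,0]
def blue(p,amin=6):
    h=cv2.cvtColor(p,cv2.COLOR_RGB2HSV);m=cv2.inRange(h,(105,130,50),(130,255,255))
    n,l,st,c=cv2.connectedComponentsWithStats(m);return m,[(c[k],st[k,4]) for k in range(1,n) if st[k,4]>=amin]
def circ(P):
    A=np.c_[2*P[:,:2],np.ones(len(P))];x=np.linalg.lstsq(A,(P[:,:2]**2).sum(1),rcond=None)[0]
    return x[:2],np.sqrt(x[2]+x[:2]@x[:2])
E
python3 - <<'E'
from h import *
p=cv2.imread("pics/top0.png")[:,:,::-1].copy();d=np.load("pics/top0.npy")
m,b=blue(p)
px=np.array([c for c,a in b if np.hypot(c[0]-325,c[1]-207)<45])
P=onplane("top",px,226);c,r=circ(P)
i,A,cc=cam("top");print("camera",cc)
print(c,r)
for q,w in zip(px,P):
    v=w[:2]-c;D=d[int(round(q[1])),int(round(q[0]))];ray,_=rays("top",[q]);print(q.round(1),w[:2].round(1),np.hypot(*v).round(1),np.degrees(np.arctan2(v[1],v[0])).round(1),(cc+ray[0]*D).round(1))
print("spare/others",[ (onplane("top",[c_],245)[0].round(),a) for c_,a in b if np.hypot(c_[0]-325,c_[1]-207)>=45 and c_[1]>180 and c_[0]<420])
print("lid ends",onplane("top",[[225,243],[255,112],[268,150],[242,112],[268,215]],620).round())
print("deck corners",onplane("top",[[410,297],[388,170],[262,262]],235).round())
E
```

```text
camera [ 344.63314193   25.20934819 1548.52413587]
[542.12408367  -8.61632358] 75.26626143866889
[315.4 186.2] [611.8  20.1] 75.4 22.4 [611.5  20.1 227.4]
[333.3 185.8] [611.6 -37.6] 75.3 -22.7 [611.  -37.5 229.1]
[346.3 197.9] [570.8 -78.2] 75.3 -67.6 [570.3 -77.9 229.2]
[303.1 198.8] [571.7  60.7] 75.4 66.9 [571.   60.6 230.1]
[347.  215.4] [514.  -78.1] 75.0 -112.0 [512.8 -77.4 235. ]
[303.6 216.7] [513.7  60.6] 74.9 112.3 [513.6  60.6 226.9]
[316.5 229.2] [472.5  20.4] 75.4 157.4 [471.6  20.4 234.9]
[334.5 228.9] [472.  -36.8] 75.6 -158.1 [471.4 -36.5 232.4]
spare/others [(array([ 340., -145.,  245.]), np.int32(24))]
lid ends [[409. 227. 620.]
 [714. 159. 620.]
 [621. 129. 620.]
 [715. 190. 620.]
 [469. 130. 620.]]
deck corners [[ 253. -263.  235.]
 [ 657. -216.  235.]
 [ 373.  193.  235.]]
```

```bash
python3 - <<'E'
from h import *
for n in("top","scene"):
    d=np.load(f"pics/{n}0.npy");v,u=np.mgrid[0:400,0:640]
    r,c=rays(n,np.c_[u.ravel(),v.ravel()]);P=c+r*d.ravel()[:,None]
    P=P[d.ravel()>0]
    th=np.radians(-12.6);L=(P[:,:2]-[542.1,-8.6])@np.array([[np.cos(th),-np.sin(th)],[np.sin(th),np.cos(th)]])
    for z0 in range(260,640,60):
        k=(P[:,2]>z0)&(P[:,2]<z0+60)&(abs(L[:,0])<230)&(abs(L[:,1])<300)
        if k.sum()>5:print(n,z0,k.sum(),"local y",np.percentile(L[k,1],[1,50,99]).round(),"x",np.percentile(L[k,0],[1,99]).round())
    k=(P[:,2]>500)&(abs(L[:,0])<180)&(L[:,1]>100)&(L[:,1]<300)
    if k.sum()>20:print("lid slope",np.polyfit(L[k,0],L[k,1],1))
E
echo '[[[0,-30,-15,0,0,-0.1],[0,-80,-40,0,0,-0.22],[0,-130,-70,0,0,-0.37],[0,-180,-100,0,0,-0.37],[0,-215,-120,0,0,-0.37]]]' | python3 nudge.py 0 10
```

```text
top 260 632 local y [-177.  204.  213.] x [-113.  156.]
top 320 771 local y [203. 215. 222.] x [-155.  164.]
top 380 963 local y [213. 224. 231.] x [-171.  179.]
top 440 1112 local y [222. 232. 240.] x [-174.  180.]
top 500 1171 local y [230. 241. 250.] x [-162.  166.]
top 560 1017 local y [238. 248. 261.] x [-128.  137.]
top 620 166 local y [245. 252. 261.] x [-21.  42.]
lid slope [-2.33775417e-02  2.44866704e+02]
scene 260 573 local y [-176.  214.  224.] x [-120.  159.]
scene 320 568 local y [213. 221. 230.] x [-156.  176.]
scene 380 735 local y [217. 228. 240.] x [-170.  187.]
scene 440 846 local y [224. 237. 249.] x [-168.  188.]
scene 500 847 local y [232. 245. 257.] x [-152.  174.]
scene 560 649 local y [242. 253. 264.] x [-106.  136.]
scene 620 76 local y [248. 257. 264.] x [-18.  30.]
lid slope [-3.16032042e-02  2.50142435e+02]
clock: 0.65
eef_pos: [125.3, 320.5, 338.4]
eef_rot: [-3.141, -0.0, 3.139]
wrist_force: [0.9, 0.5, 2.1]
finger_gap: 57.1
finger_force: 0.0
```

```bash
echo '[[[-33,-30,-4,0,0,0],[-66,-60,-8,0,0,0],[-99,-90,-12,0,0,0],[-132,-120,-16,0,0,0],[-165,-150,-20,0,0,0]]]' | python3 nudge.py
echo '[[[-30,-30,0,0,0,0],[-60,-65,0,0,0,0],[-95,-100,0,0,0,0],[-135,-138,0,0,0,0],[-170,-175,0,0,0,0]]]' | python3 nudge.py
echo '[[[0,0,0,0,0,0],[0,0,0,0,0,0],[0,0,0,0,0,0]]]' | python3 nudge.py
python3 - <<'E'
from h import *
s=manip.read_state();p,d=manip.camera("wrist");cv2.imwrite("pics/w1.png",p[:,:,::-1]);print(s["eef_pos"],s["eef_rot"],s["wrist_force"],s["finger_gap"])
i,A,cc=cam("wrist",s);m,b=blue(p,60);print(cc)
px=np.array([c for c,a in b])
P=onplane("wrist",px,228,s)
k=np.hypot(P[:,0]-542,P[:,1]+8.6)<100;c,r=circ(P[k]);print("centre",c,r)
for (q,a),w in zip(b,P):
    v=w[:2]-c;D=d[int(round(q[1])),int(round(q[0]))];ray,_=rays("wrist",[q],s);print(q.round(1),a,w[:2].round(1),np.hypot(*v).round(1),np.degrees(np.arctan2(v[1],v[0])).round(1),(cc+ray[0]*D).round(1))
E
```

```text
clock: 1.15
eef_pos: [291.5, 170.2, 358.1]
eef_rot: [3.141, 0.001, 3.139]
wrist_force: [0.1, 1.2, 0.3]
finger_gap: 17.2
finger_force: 0.0
clock: 1.65
eef_pos: [457.0, -1.1, 357.7]
eef_rot: [3.142, 0.0, 3.138]
wrist_force: [-0.3, 1.0, 1.5]
finger_gap: 0.5
finger_force: 0.0
clock: 1.95
eef_pos: [455.4, 1.4, 358.0]
eef_rot: [3.141, 0.0, 3.139]
wrist_force: [-0.5, 0.1, 0.1]
finger_gap: 0.2
finger_force: 0.0
[455.43934745   1.43151532 357.9589386 ] [3.14147868e+00 1.48064876e-04 3.13939527e+00] [-0.45123131  0.09352447  0.12697171] 0.22589929153077679
[377.40645749   1.27385213 517.80713777]
centre [537.78892998  -8.6933547 ] 73.7812370773751
[166.2  79.1] 394 [ 338.  -152.3] 246.0 -144.3 [ 340.9 -141.1  249. ]
[ 13.9 188.4] 151 [ 445.8 -342.6] 346.4 -105.4 [ 473.7 -483.2  109.5]
[290.3 208.9] 277 [469.4 -36.5] 73.8 -157.9 [469.8 -36.7 226.7]
[342.5 209. ] 279 [469.6  19.5] 73.7 157.5 [470.1  19.6 226.7]
[  7.  210.3] 137 [ 471.2 -359.4] 356.9 -100.8 [ 509.7 -507.7  108.8]
[ 34.4 209.7] 144 [ 470.4 -324.9] 323.3 -102.0 [ 508.4 -458.3  109.5]
[377.3 241.8] 253 [507.9  58.8] 73.8 113.9 [508.7  59.1 226.2]
[255.3 243.4] 272 [509.8 -76.9] 73.8 -112.3 [508.6 -76.2 230.6]
```

View pics/w1.png

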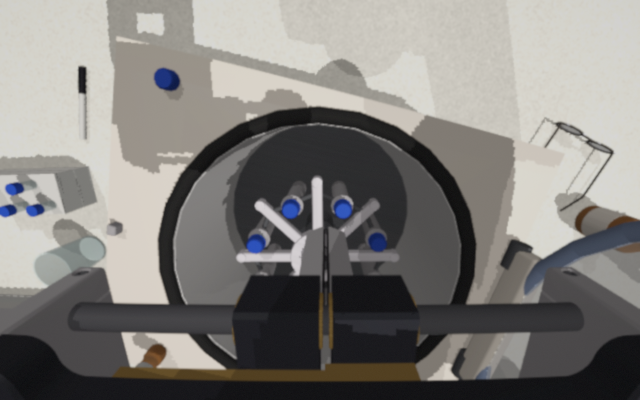

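The wrist view shows four of the caps at px (290,209), (342,209), (377,242) and (255,243). The closed fingertips are in view, and the bowl centre agrees with the top camera within about 4 mm. I'll start at the cap at 157° and go round counterclockwise.

```bash
echo '[[[-5,6,20,0,0,0],[-10,12,45,0,0,0],[-16,18.5,70,0,0,0],[-16,18.5,90,0,0,0],[-16,18.5,102,0,0,0]]]' | python3 nudge.py
echo '[[[0,0,0,0,0,0],[0,0,0,0,0,0]]]' | python3 nudge.py
python3 - <<'E'
from h import *
s=manip.read_state();p,d=manip.camera("wrist");cv2.imwrite("pics/w2.png",p[:,:,::-1]);print(s["eef_pos"],s["wrist_force"])
print("tip px",pix("wrist",[s["eef_pos"]-[0,0,19]],s),"cap px",pix("wrist",[[471.7,20,229]],s))
for c,a in blue(p,60)[1]:print(c.round(1),a,onplane("wrist",[c],229,s)[0].round(1))
p,d=manip.camera("scene");cv2.imwrite("pics/s2.png",cv2.resize(p[120:230,220:400,::-1],None,fx=4,fy=4))
E
```

```text
clock: 2.5
eef_pos: [471.2, 20.3, 254.9]
eef_rot: [3.142, -0.001, 3.141]
wrist_force: [0.2, -0.9, 0.4]
finger_gap: 0.6
finger_force: 0.0
clock: 2.7
eef_pos: [472.1, 19.5, 256.9]
eef_rot: [-3.142, 0.001, 3.139]
wrist_force: [-0.4, -0.6, 0.5]
finger_gap: 0.2
finger_force: 0.0
[472.06975452  19.48619602 256.89698941] [-0.35394774 -0.58743654  0.51553933]
tip px [[325.74738948 238.49844741]] cap px [[326.4538485  232.96889739]]
[40.4 27. ] 1304 [ 336.1 -156.4  229. ]
[249.6 228. ] 633 [467.9 -34.6 229. ]
[326.5 221.7] 296 [463.1  20.  229. ]
[377.1 269.4] 283 [500.9  57.6 229. ]
[200.8 277.9] 608 [508.3 -74.9 229. ]
[210.3 340.2] 316 [566.  -74.7 229. ]
```

View pics/w2.png

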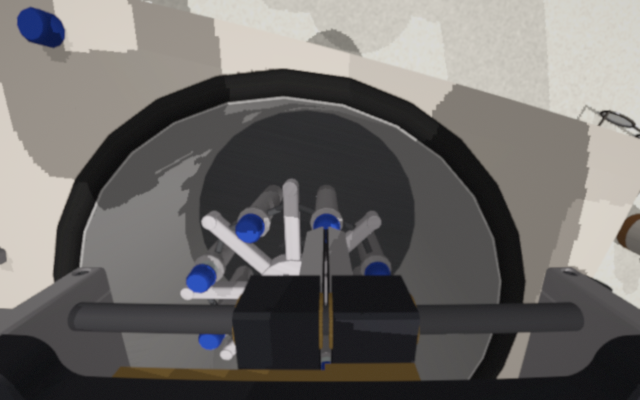

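View pics/s2.png

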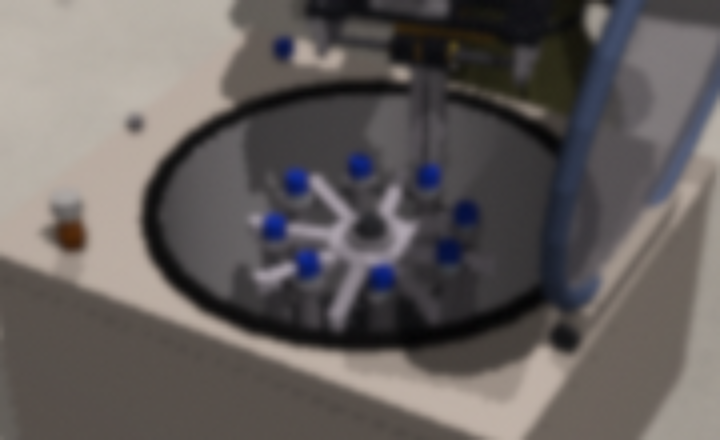

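The fingertips are above the first cap (px 326,222) and clear of the other caps. Pressing down in small steps.

```bash
echo '[[[0,0,2,0,0,0],[0,0,4,0,0,0],[0,0,6,0,0,0],[0,0,8,0,0,0],[0,0,10,0,0,0]]]' | python3 nudge.py|tr '\n' ' '; echo
echo '[[[0,0,2,0,0,0],[0,0,3.5,0,0,0],[0,0,3.5,0,0,0]]]' | python3 nudge.py|tr '\n' ' '; echo
echo '[[[0,0,1,0,0,0],[0,0,1.5,0,0,0],[0,0,1.5,0,0,0]]]' | python3 nudge.py|tr '\n' ' '
```

```text
clock: 3.3 eef_pos: [472.0, 19.2, 245.7] eef_rot: [-3.142, 0.0, 3.139] wrist_force: [-0.2, 0.6, 2.9] finger_gap: 0.4 finger_force: 1.4 
clock: 3.6 eef_pos: [472.0, 19.3, 242.1] eef_rot: [3.142, -0.0, 3.139] wrist_force: [0.3, 0.3, -0.2] finger_gap: 0.7 finger_force: 0.0 
clock: 3.9 eef_pos: [472.0, 19.2, 241.0] eef_rot: [-3.142, 0.0, 3.139] wrist_force: [-1.6, -0.2, 4.7] finger_gap: 0.7 finger_force: 2.2
```

```bash
echo '[[[0,0,0.7,0,0,0],[0,0,0.7,0,0,0]]]' | python3 nudge.py|tr '\n' ' '; echo
echo '[[[0,0,0.7,0,0,0],[0,0,0.7,0,0,0]]]' | python3 nudge.py|tr '\n' ' '
```

```text
clock: 4.1 eef_pos: [472.1, 19.2, 240.9] eef_rot: [-3.142, 0.001, 3.139] wrist_force: [-4.2, 0.8, 11.2] finger_gap: 0.5 finger_force: 5.4 
clock: 4.3 eef_pos: [472.1, 19.2, 240.8] eef_rot: [-3.142, 0.001, 3.139] wrist_force: [-6.9, -0.3, 16.9] finger_gap: 0.7 finger_force: 8.4
```

The first cap is home, with a firm stop at TCP z 240.9. On to the next one.

```bash
echo '[[[0,0,-8,0,0,0],[0,0,-16,0,0,0],[0,-20,-16,0,0,0],[0,-40,-16,0,0,0],[0,-57,-16,0,0,0]]]' | python3 nudge.py|tr '\n' ' '; echo
echo '[[[0,0,0,0,0,0],[0,0,3,0,0,0],[0,0,6,0,0,0],[0,0,9,0,0,0],[0,0,12,0,0,0]]]' | python3 nudge.py|tr '\n' ' '; echo
echo '[[[0,0,2,0,0,0],[0,0,3,0,0,0],[0,0,3.5,0,0,0],[0,0,3.5,0,0,0]]]' | python3 nudge.py|tr '\n' ' '
```

```text
clock: 4.8 eef_pos: [471.8, -38.5, 255.6] eef_rot: [-3.142, 0.0, 3.139] wrist_force: [0.1, -0.2, -1.1] finger_gap: 0.3 finger_force: 0.0 
clock: 5.3 eef_pos: [471.8, -37.2, 243.3] eef_rot: [3.141, 0.0, 3.14] wrist_force: [-1.7, 2.9, 4.1] finger_gap: 0.4 finger_force: 1.5 
clock: 5.7 eef_pos: [472.0, -37.6, 240.9] eef_rot: [-3.141, 0.001, 3.139] wrist_force: [-3.1, 1.4, 12.0] finger_gap: 0.4 finger_force: 5.8
```

```bash
echo '[[[0,0,-8,0,0,0],[0,0,-16,0,0,0],[-15,-15,-16,0,0,0],[-30,-30,-16,0,0,0],[-40.5,-40.5,-16,0,0,0]]]' | python3 nudge.py|tr '\n' ' '; echo
echo '[[[0,0,0,0,0,0],[0,0,3,0,0,0],[0,0,6,0,0,0],[0,0,9,0,0,0],[0,0,12,0,0,0]]]' | python3 nudge.py|tr '\n' ' '; echo
echo '[[[0,0,2,0,0,0],[0,0,3,0,0,0],[0,0,4,0,0,0],[0,0,4,0,0,0]]]' | python3 nudge.py|tr '\n' ' '
python3 - <<'E'
from h import *
s=manip.read_state();p,d=manip.camera("top");cv2.imwrite("pics/t3.png",p[:,:,::-1])
p,d=manip.camera("scene");cv2.imwrite("pics/s3.png",cv2.resize(p[120:230,220:400,::-1],None,fx=4,fy=4))
a=blue(cv2.imread("pics/scene0.png")[:,:,::-1].copy())[1];b=blue(p)[1]
for n,l in(("before",a),("now",b)):print(n,[tuple(map(float,c.round(1))) for c,_ in l if 265<c[0]<345 and 140<c[1]<200])
E
```

```text
clock: 6.2 eef_pos: [513.0, -79.2, 256.3] eef_rot: [-3.141, 0.0, 3.139] wrist_force: [-0.4, -0.9, 0.5] finger_gap: 0.7 finger_force: 0.0 
clock: 6.7 eef_pos: [511.9, -78.0, 243.9] eef_rot: [3.141, 0.0, 3.139] wrist_force: [-3.2, 1.7, 3.2] finger_gap: 0.9 finger_force: 1.5 
clock: 7.1 eef_pos: [512.6, -78.3, 240.9] eef_rot: [-3.141, 0.002, 3.139] wrist_force: [-2.0, 2.0, 10.5] finger_gap: 0.7 finger_force: 5.0 before [(309.8, 161.1), (326.9, 163.5), (293.9, 165.3), (336.0, 172.7), (288.1, 176.4), (331.9, 182.4), (296.5, 185.5), (315.0, 188.9)]
now [(309.0, 162.5), (326.5, 164.8), (294.1, 168.6), (336.0, 172.7), (288.1, 176.6), (332.1, 182.3), (296.7, 185.8), (315.5, 188.9)]
```

View pics/s3.png

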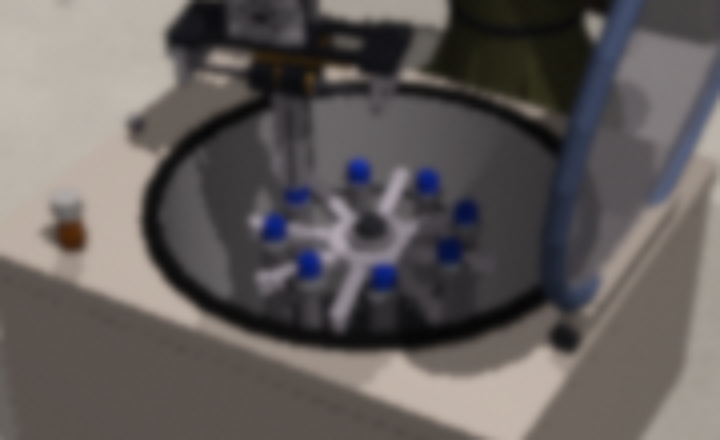

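The lower caps so far look level. Some caps moved up to about 0.5 px, so the rotor may have shifted slightly. I'll settle longer and press more lightly from here.

```bash
echo '[[[0,0,-8,0,0,0],[0,0,-16,0,0,0],[-20,0,-16,0,0,0],[-42,0,-16,0,0,0],[-57.5,0,-16,0,0,0]]]' | python3 nudge.py|tr '\n' ' '; echo
python3 - <<'E'
from h import *
p,d=manip.camera("scene")
print([tuple(map(float,c.round(1))) for c,_ in blue(p)[1] if 265<c[0]<345 and 140<c[1]<200])
E
echo '[[[0,0,0,0,0,0],[0,0,0,0,0,0],[0,0,0,0,0,0],[0,0,3,0,0,0],[0,0,6,0,0,0]]]' | python3 nudge.py|tr '\n' ' '; echo
echo '[[[0,0,2,0,0,0],[0,0,4,0,0,0],[0,0,6,0,0,0],[0,0,8,0,0,0],[0,0,9,0,0,0]]]' | python3 nudge.py|tr '\n' ' ';echo
echo '[[[0,0,0.5,0,0,0],[0,0,0.5,0,0,0]]]' | python3 nudge.py|tr '\n' ' '
```

```text
clock: 7.7 eef_pos: [570.8, -78.6, 256.3] eef_rot: [-3.141, 0.0, 3.139] wrist_force: [0.0, -0.2, 0.5] finger_gap: 0.3 finger_force: 0.0 
[(309.1, 162.6), (326.5, 165.0), (294.2, 168.1), (336.0, 172.7), (288.3, 176.5), (332.1, 182.2), (296.7, 185.8), (315.5, 189.0)]
clock: 8.25 eef_pos: [569.5, -78.5, 249.9] eef_rot: [-3.142, 0.0, 3.139] wrist_force: [0.6, -0.9, -0.5] finger_gap: 0.5 finger_force: 0.0 
clock: 8.75 eef_pos: [569.7, -78.5, 241.0] eef_rot: [-3.142, 0.0, 3.139] wrist_force: [-3.8, 0.8, 10.9] finger_gap: 0.6 finger_force: 5.7 
clock: 8.95 eef_pos: [569.8, -78.5, 241.0] eef_rot: [-3.142, 0.001, 3.139] wrist_force: [-3.7, 0.7, 7.7] finger_gap: 0.5 finger_force: 3.5
```

```bash
echo '[[[0,0,-8,0,0,0],[0,0,-16,0,0,0],[-15,15,-16,0,0,0],[-30,30,-16,0,0,0],[-40.5,40.5,-16,0,0,0]]]' | python3 nudge.py|tr '\n' ' '; echo
echo '[[[0,0,0,0,0,0],[0,0,0,0,0,0],[0,0,0,0,0,0],[0,0,3,0,0,0],[0,0,6,0,0,0]]]' | python3 nudge.py|tr '\n' ' '; echo
echo '[[[0,0,2,0,0,0],[0,0,4,0,0,0],[0,0,6,0,0,0],[0.3,0,8,0,0,0],[0.3,0,9.5,0,0,0]]]' | python3 nudge.py|tr '\n' ' ';echo
echo '[[[0,0,0.3,0,0,0],[0,0,0.3,0,0,0]]]' | python3 nudge.py|tr '\n' ' '
```

```text
clock: 9.45 eef_pos: [611.1, -37.4, 256.9] eef_rot: [3.142, 0.001, 3.139] wrist_force: [-0.3, -0.5, -0.4] finger_gap: 0.7 finger_force: 0.0 
clock: 9.95 eef_pos: [610.1, -38.6, 250.4] eef_rot: [-3.142, 0.0, 3.138] wrist_force: [-0.0, -0.0, 0.8] finger_gap: 0.3 finger_force: 0.0 
clock: 10.45 eef_pos: [610.2, -38.3, 241.0] eef_rot: [-3.141, 0.001, 3.139] wrist_force: [-0.7, -2.3, 12.4] finger_gap: 0.2 finger_force: 6.9 
clock: 10.65 eef_pos: [610.2, -38.3, 241.0] eef_rot: [-3.141, 0.001, 3.139] wrist_force: [-0.8, -2.0, 5.5] finger_gap: 0.4 finger_force: 2.6
```

```bash
echo '[[[0,0,-8,0,0,0],[0,0,-16,0,0,0],[0,20,-16,0,0,0],[0,40,-16,0,0,0],[0,58,-16,0,0,0]]]' | python3 nudge.py|tr '\n' ' '; echo
echo '[[[0,0,0,0,0,0],[0,0,0,0,0,0],[0,0,0,0,0,0],[0,0,3,0,0,0],[0,0,6,0,0,0]]]' | python3 nudge.py|tr '\n' ' '; echo
echo '[[[0,0,2,0,0,0],[0,0,4,0,0,0],[0,0,6,0,0,0],[0.3,0,8,0,0,0],[0.3,0,9.5,0,0,0]]]' | python3 nudge.py|tr '\n' ' ';echo
echo '[[[0,0,0.3,0,0,0],[0,0,0.3,0,0,0]]]' | python3 nudge.py|tr '\n' ' '
```

```text
clock: 11.15 eef_pos: [610.2, 20.8, 257.1] eef_rot: [3.141, 0.0, 3.139] wrist_force: [-0.2, -1.9, 0.2] finger_gap: 0.1 finger_force: 0.0 
clock: 11.65 eef_pos: [610.2, 19.3, 250.3] eef_rot: [-3.142, -0.0, 3.138] wrist_force: [-0.7, -0.1, -0.5] finger_gap: 0.5 finger_force: 0.0 
clock: 12.15 eef_pos: [610.1, 19.7, 241.2] eef_rot: [-3.141, 0.001, 3.139] wrist_force: [0.3, -2.1, 2.7] finger_gap: 0.5 finger_force: 1.4 
clock: 12.35 eef_pos: [610.1, 19.7, 241.1] eef_rot: [-3.141, 0.001, 3.139] wrist_force: [0.9, -3.7, 4.6] finger_gap: 0.5 finger_force: 2.1
```

```bash
echo '[[[0,-0.3,0.4,0,0,0],[0,-0.4,0.7,0,0,0],[0,-0.4,0.7,0,0,0]]]' | python3 nudge.py|tr '\n' ' '
```

```text
clock: 12.65 eef_pos: [610.1, 19.6, 241.0] eef_rot: [3.141, 0.001, 3.139] wrist_force: [-0.4, -0.3, 9.8] finger_gap: 0.9 finger_force: 4.5
```

Firm. Next is the cap at 67°, so tool dx +40.5, dy +41.

```bash
echo '[[[0,0,-8,0,0,0],[0,0,-16,0,0,0],[15,15,-16,0,0,0],[30,30,-16,0,0,0],[40.5,41,-16,0,0,0]]]' | python3 nudge.py|tr '\n' ' '; echo
echo '[[[0,0,0,0,0,0],[0,0,0,0,0,0],[0,0,0,0,0,0],[0,0,3,0,0,0],[0,0,6,0,0,0]]]' | python3 nudge.py|tr '\n' ' '; echo
echo '[[[0,0,2,0,0,0],[0,0,4,0,0,0],[0,0,6,0,0,0],[0.2,-0.2,8,0,0,0],[0.2,-0.2,9.5,0,0,0]]]' | python3 nudge.py|tr '\n' ' ';echo
echo '[[[0,0,0.5,0,0,0],[0,0,0.5,0,0,0]]]' | python3 nudge.py|tr '\n' ' '
```

```text
clock: 13.15 eef_pos: [568.8, 61.4, 256.4] eef_rot: [3.141, -0.0, 3.139] wrist_force: [0.1, 1.0, -0.3] finger_gap: 0.7 finger_force: 0.0 
clock: 13.65 eef_pos: [569.7, 60.2, 249.7] eef_rot: [-3.142, -0.0, 3.138] wrist_force: [1.1, -1.5, 2.9] finger_gap: 0.3 finger_force: 1.5 
clock: 14.15 eef_pos: [569.5, 60.4, 240.9] eef_rot: [3.141, 0.001, 3.139] wrist_force: [-1.5, -1.5, 17.8] finger_gap: 0.6 finger_force: 8.4 
clock: 14.35 eef_pos: [569.5, 60.4, 241.0] eef_rot: [3.142, 0.001, 3.139] wrist_force: [0.2, -2.6, 9.4] finger_gap: 0.3 finger_force: 4.5
```

```bash
echo '[[[0,0,-8,0,0,0],[0,0,-16,0,0,0],[20,0,-16,0,0,0],[42,0,-16,0,0,0],[57.3,0,-16,0,0,0]]]' | python3 nudge.py|tr '\n' ' '; echo
echo '[[[0,0,0,0,0,0],[0,0,0,0,0,0],[0,0,0,0,0,0],[0,0,3,0,0,0],[0,0,6,0,0,0]]]' | python3 nudge.py|tr '\n' ' '; echo
echo '[[[0,0,2,0,0,0],[0,0,4,0,0,0],[0,0,6,0,0,0],[0.2,-0.1,8,0,0,0],[0.2,-0.1,9.3,0,0,0]]]' | python3 nudge.py|tr '\n' ' ';echo
echo '[[[0,0,0.5,0,0,0],[0,0,0.5,0,0,0]]]' | python3 nudge.py|tr '\n' ' '
```

```text
clock: 14.85 eef_pos: [510.9, 60.7, 256.4] eef_rot: [3.141, -0.0, 3.139] wrist_force: [0.1, 0.5, -0.2] finger_gap: 0.2 finger_force: 0.0 
clock: 15.35 eef_pos: [512.3, 60.5, 249.6] eef_rot: [-3.142, -0.0, 3.139] wrist_force: [-0.5, -0.7, 1.3] finger_gap: 0.6 finger_force: 0.0 
clock: 15.85 eef_pos: [512.0, 60.5, 241.0] eef_rot: [3.141, 0.001, 3.139] wrist_force: [-0.7, 0.7, 13.4] finger_gap: 0.1 finger_force: 6.5 
clock: 16.05 eef_pos: [512.0, 60.5, 241.0] eef_rot: [3.141, 0.001, 3.139] wrist_force: [-1.3, 1.3, 7.6] finger_gap: 0.4 finger_force: 3.6
```

All eight hit a firm stop at tip z 222. Retreating straight up, then checking.

```bash
echo '[[[0,0,-10,0,0,0],[0,0,-30,0,0,0],[0,0,-60,0,0,0],[0,0,-90,0,0,0],[0,0,-120,0,0,0]]]' | python3 nudge.py|tr '\n' ' '
echo '[[[40,-25,0,0,0,0],[80,-50,0,0,0,0],[115,-65,0,0,0,0],[145,-68,0,0,0,0],[160,-68,0,0,0,0]]]' | python3 nudge.py|tr '\n' ' '
echo '[[[0,0,0,0,0,0],[0,0,0,0,0,0]]]' | python3 nudge.py|tr '\n' ' '
python3 - <<'E'
from h import *
s=manip.read_state();p,d=manip.camera("wrist");cv2.imwrite("pics/w4.png",p[:,:,::-1])
t,dt=manip.camera("top");cv2.imwrite("pics/t4.png",cv2.resize(t[140:270,250:420,::-1],None,fx=4,fy=4))
px=np.array([c for c,a in blue(t)[1] if np.hypot(c[0]-325,c[1]-207)<45]);P=onplane("top",px,222);c,r=circ(P);v=P[:,:2]-c
print(c,r,sorted((np.degrees(np.arctan2(v[:,1],v[:,0]))%45).round(1)))
q,_=manip.camera("scene");Q=pix("scene",np.r_[[[541.5+75*np.cos(a),-8.6+75*np.sin(a),216] for a in np.radians(22.4+45*np.arange(8))]])
B=np.array([c for c,a in blue(q)[1] if 265<c[0]<345 and 140<c[1]<200])
for z in Q:print("scene resid",(B[np.argmin(np.hypot(*(B-z).T))]-z).round(1))
E
```

```text
clock: 16.55 eef_pos: [511.5, 60.4, 361.9] eef_rot: [-3.142, -0.0, 3.139] wrist_force: [1.0, 0.4, 1.1] finger_gap: 0.4 finger_force: 0.0 clock: 17.05 eef_pos: [349.7, -7.5, 361.0] eef_rot: [-3.141, 0.001, 3.138] wrist_force: [-0.2, 0.1, 0.1] finger_gap: 0.1 finger_force: 0.0 clock: 17.25 eef_pos: [352.0, -7.1, 360.7] eef_rot: [-3.142, 0.001, 3.139] wrist_force: [0.1, -0.1, 1.1] finger_gap: 0.5 finger_force: 0.0 [541.77509244  -8.3096444 ] 74.70649150834019 [np.float64(22.9), np.float64(23.0), np.float64(23.2), np.float64(23.3), np.float64(23.6), np.float64(23.8), np.float64(24.0), np.float64(24.1)]
scene resid [1.3 0.2]
scene resid [1.1 0.1]
scene resid [0.7 0.2]
scene resid [ 0.7 -0.2]
scene resid [0.2 0.2]
scene resid [0.8 0.3]
scene resid [1. 0.]
scene resid [1.3 0.3]
```

View pics/t4.png

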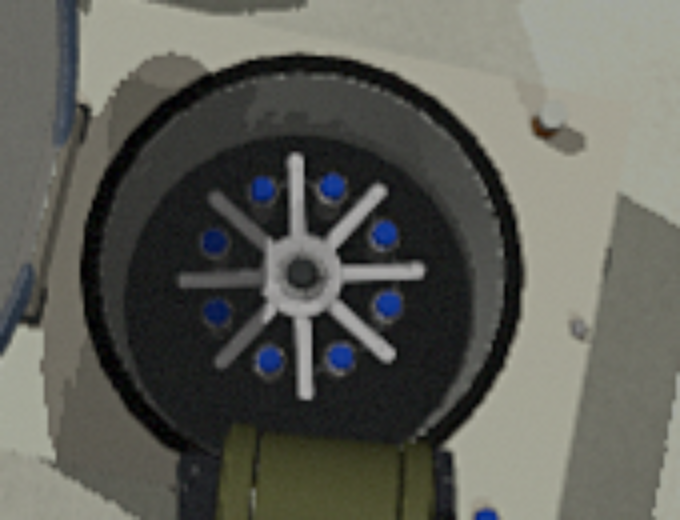

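View pics/w4.png

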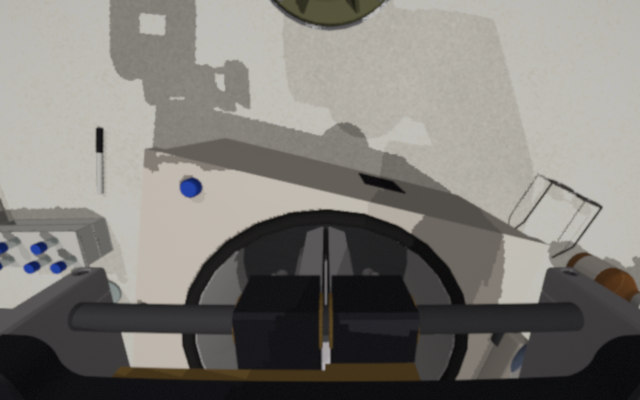

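The top view shows all eight caps on their ring (px 214–390, 187–360 in the crop), with the rotor within about 1° of its start. The scene-view heights are uniform, which means all are seated. The spare cap and vial are still on the deck.

```bash
python3 -c "
from cell import manip
print(manip.sign_off())"
```

```text
the job is handed in; nothing more can be done
None
```

All eight tubes were pressed home one after another, counterclockwise round the ring, in about 17 s; the rotor turned only about 1°, nothing else was seen to move, and the job is handed in.

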